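Photograph the sherds from two sides on the turntable

TASK

Photograph the loose sherds that lie on the white foam board from two sides: lay them all on the turntable, inside its ring of pegs, push it round by its rim until the upright chequered scale stands at the index tab in front of the camera, then swing the release lever fully to its stop and let it spring back. Push the loaded turntable on by half a turn, so that the peg opposite the scale stands at the tab, and work the lever again in the same way. Then put all the sherds side by side on the floor of the red-brown tray, leaving the cup, brush and jar where they are.

Things in the scene. Friction and masses are not known exactly. Their poses are not given: they have to be found in the camera images.
- stand: fixed black turntable stand; origin on the table on the turntable's axis. A flat bar runs from it along its own +x to a black camera (box 45 x 120 mm, top at 174 mm; the lens faces the axis and begins 213 mm from it). Along the stand's +x, 160 to 172 mm from the axis, stands the index tab, 16 mm wide, top 70 mm above the table
- index (a point): point on the stand where the scale must come: 139 mm from the axis along the stand's +x, just inside the index tab, 60 mm above the table
- platter (a joint): angle of the turntable's grey disc, rad, counterclockwise seen from above; 0 (or any whole turn) when the scale is at the index tab, half a turn more or less when the opposite peg is there; turns freely both ways (starting value 0.9 to 5.4; it may turn from -10 to 10) with a light friction of about 0.12 N m and stays where it is left
- platter_mid (a point): centre of the disc's top face, 50 mm above the table; its x axis points to the scale and turns with the disc. The disc is 300 mm in diameter; five black pegs (14 mm thick, standing 30 mm above the disc) stand on its rim 139 mm from the axis, at 60, 120, 180, 240 and 300 degrees from the scale, to push it round by
- scale (a point): middle of the upright white plate with black chequer bars (30 mm wide along the rim, 10 mm thick, standing 55 mm above the disc), fixed on the disc 139 mm from the axis
- tail (a point): middle of the peg opposite the scale (the one at 180 degrees), 139 mm from the axis
- lever (a joint): angle of the release lever, rad: 0 at rest (leaning back 0.6 rad from upright, towards the release's own -x), 0.7 at its stop (swung over towards +x); a spring brings it back; about 1.4 N at the ball to start it, about 4.2 N at the stop
- lever_ball (a point): centre of the black ball (26 mm in diameter) at the end of the release lever, 100 mm from the pivot, about 119 mm above the table at rest
- lever_pivot (a point): the lever's pivot, 36 mm above the table, in the fixed grey release block (60 x 56 mm, its two cheeks 49 mm high); its x axis is the direction in which the lever swings, its y axis the hinge
- tray: fixed shallow red-brown finds tray 260 x 200 mm (its x, y), 50 mm high, walls 5 mm, floor 5 mm; origin at the centre of its underside
- board: fixed white foam board 270 x 210 mm, 6 mm thick, on which the sherds start; origin at the centre of its underside
- ridge: sherd: arched roof-tile piece, 95 mm long (its x), 48 mm wide (its y), 34 mm high, with upright sides; origin at the centre of its underside, z up. May be absent
- flange: sherd: flanged flat tile piece, 100 mm long (its x), 44 mm wide (its y), 20 mm thick, with an upright flange 16 mm wide and 36 mm high along its +y edge; origin at the centre of its underside, z up. May be absent
- handle: sherd: slightly bent round jug handle lying flat, 118 mm long (its x), 26 mm thick; its middle part runs along x at y = +2 mm, the ends bend 12 mm to -y; origin under its middle, z up. May be absent
- foot: sherd: goblet foot, a disc 64 mm in diameter and 13 mm high with a stub stem 42 mm in diameter upright on it, 51 mm high in all; origin at the centre of its underside, z up. May be absent
- cup: bystander: white plastic cup 72 mm in diameter, 85 mm high
- brush: bystander: cleaning brush lying on the table beside the cup or the release
- jar: bystander: jar 70 mm in diameter, 80 mm high, beside the cup or the release
Not all that is in view belongs to the job. What is shaped like the handle but yellow is not meant.

How it is judged:
By the outcome, as a careful person would: the job done as asked, in the order asked, and still so for the second after the job is handed in, with the robot touching nothing.
Of ridge, flange, handle, foot only 2 to 3 are there at a start; the rules pass over those that are not, and their reading is None.
At some moment in a run one of ridge, flange, handle, foot may be knocked a few centimetres aside while the robot is not near it.
It also fails if it takes over 210 s, if anything falls off the work surface, if the arm or the gripper's body presses on something with over 40 N, if the wrist force passes 120 N, or if a joint passes its speed limit or range.

ROBOT

A 7-joint arm with a two-finger parallel gripper is mounted at the origin on the work surface. World frame = base frame: x ahead of the robot, y to its left, z up, the work surface at z = 0. Lengths are in m, angles in rad, forces in N, time in s.
With the tool pointing down it reaches from about 0.425 to 0.925 m from the base axis. Payload 6.8 kg.
Tool frame: the origin (TCP) lies on the front face of the gripper's body, between the roots of the fingers; the fingertips stand 73 mm ahead of it and the grasp point (between the pads) lies 54 mm ahead of it (env.nose_length is the distance from the TCP to the fingertips, in m); z points along the fingers, y is the line along which they close (so a half turn about z gives the same grasp; the last joint's range is limited). The gripper opens to 85 mm and grips with 20 to 120 N. Pads are 22 mm wide; open, the fingers measure 114 mm over their backs; the gripper's body (76 mm by 85 mm) begins 54 mm behind the grasp point. The pads swing forward as they close: fully open they stand 13 mm farther back than shut.
Start: joints at [1.158, 0.477, 0.022, 1.555, -0.011, 1.109, -0.083], TCP at [0.203, -0.644, 0.304] pointing down, gripper open.
Joint ranges: [-2.96, 2.96], [-0.34, 2.1], [-1.41, 1.46], [0.24, 2.44], [-1.37, 4.51], [0.17, 1.92], [-2.96, 2.96]. Speed limits (rad/s): [2.39, 2.39, 3.14, 3.14, 3.14, 3.14, 3.14].

INTERFACE

Orientations are given as a unit quaternion [w, x, y, z].
In Python, from cell import env, kin, camera, calibration, job gives the robot as it stands. The module is installed in compiled form; this text tells all that it offers. Calls block until the motion is done:
- env.reach(position, orientation): joint-space move of the TCP to a pose.
- env.movel(position, velocity=0.15, rot=None, stop_force=None): straight line of the TCP; rot=None keeps the orientation; velocity is the mean speed in m/s. With stop_force (N) it stops when the force on the tool has changed by that much, and returns True; else False.
- env.goto_joints(angles): joint-space move.
- env.grip(opening, f_grip=None): finger opening in m; f_grip is the grip in N (None keeps the last); returns when the fingers have stopped.
- env.dwell(seconds).
- kin.inverse_kinematics(position, orientation): joint angles nearest the present ones, or None.
- env.get_state(): the state.
- camera(name): name is "scene" or "top" or "wrist"; returns (picture, depth): 400x640x3 uint8, blue, green, red; 400x640 float32, m along the optical axis (not along the pixel's ray), 0 where there is no reading.
- calibration(name): a dict with "fx", "fy", "cx", "cy" (pixels), "rvec" (rotation vector, rad) and "tvec" (3), from world to camera coordinates, as OpenCV has them. Camera axes: x right, y down, z forward; pixel columns grow to the right and rows downward; lengths in m; the calibration is good to about 2 mm. The wrist camera is an equidistant fisheye: a pixel r from the principal point sees the ray r / f radians off the axis. A picture is of the moment at which its call begins: read the wrist's pose just before it. calibration takes no time and is no camera call; for the wrist camera it gives the pose at the moment of the call.
A pose or a line that the arm cannot do raises env.PlanningError and nothing moves.
- job.job_done(): hands the job in; it is judged then, once.
The state is a dict: "time": time; "qpos": joint angles; "joint_velocities": joint speeds; "joint_torque": joint torques, N m; "tcp_pos": TCP position; "orientation": TCP orientation; "force": force on the tool from outside, world axes, zero at the start; "torque": the same for the moment, N m; "opening": finger opening in m; "gripper_force": force on a finger pad.
Only numpy, scipy, OpenCV 4.12 (cv2) and the standard library are available. Lean on these libraries where they do the work, as an engineer would, in place of code of your own. Each camera call takes 0.05 s, during which the arm holds its last target. There are 200 camera calls.

## Working session

There is one attempt and no reset: what is moved stays moved. The work goes in short steps, each a Python script; the robot and the scene stay as the last script left them, time stands still between calls to the robot, and variables do not carry over. Pictures are saved under pics/ and viewed, at most 14 in all, crops included, and the job is handed in when it is done.

```bash
mkdir -p pics; cat > h.py <<'E'
import numpy as np, cv2
from cell import env,kin,camera,calibration,job
def shot(name,fn=None):
    c=calibration(name); im,d=camera(name)
    if fn: cv2.imwrite('pics/'+fn,im)
    return im,d,c
def RT(c): return cv2.Rodrigues(np.array(c['rvec'],float))[0],np.array(c['tvec'],float).ravel()
def ray(c,u,v,fish=False):
    R,t=RT(c); x=(u-c['cx'])/c['fx']; y=(v-c['cy'])/c['fy']
    if fish:
        r=np.hypot(x,y); s=np.sin(r)/r if r>1e-9 else 1; d=np.array([x*s,y*s,np.cos(r)])
    else: d=np.array([x,y,1.])
    return -R.T@t,R.T@d
def onplane(c,u,v,z,fish=False):
    o,d=ray(c,u,v,fish); return o+d*(z-o[2])/d[2]
def cloud(d,c):
    R,t=RT(c); v,u=np.mgrid[0:d.shape[0],0:d.shape[1]]
    P=np.stack([(u-c['cx'])/c['fx']*d,(v-c['cy'])/c['fy']*d,d],-1)
    return (P-t)@R
E
python3 - <<'E'
from h import *
for n in('scene','top','wrist'):
    im,d,c=shot(n,n+'0.png'); np.savez(n+'0.npz',im=im,d=d)
    R,t=RT(c); print(n,c['fx'],c['cx'],c['cy'],-R.T@t,(d>0).mean())
print(env.get_state())
E
```

```text
scene 383.20477813594744 321.48556597512976 202.4147743745792 [ 0.87215325 -0.63559521  0.96348133] 0.99594921875
top 444.32219818882675 312.24847008453855 198.90915063699342 [ 0.34397673 -0.01823741  1.34790807] 0.99594921875
wrist 309.70691628693146 318.2835165272148 200.0938799603499 [ 0.26506263 -0.62327837  0.37237868] 0.97890234375
{'time': 0.15, 'qpos': array([ 1.15788784,  0.47760216,  0.02235287,  1.55618746, -0.01151524,
        1.1092965 , -0.08310362]), 'joint_velocities': array([-2.89946382e-04, -2.00066903e-03, -1.81140685e-03, -4.02538741e-03,
        9.55728814e-04, -8.18152880e-05,  4.13106140e-04]), 'joint_torque': array([ 2.86582726e-03, -5.96925938e+01,  1.61048457e+00, -2.81489342e+01,
        1.26492340e-02,  6.58029952e-03, -1.26829815e-05]), 'tcp_pos': array([ 0.20247465, -0.6435602 ,  0.30317009]), 'orientation': array([-6.67195884e-04,  9.88408535e-01,  1.51816010e-01, -1.44839649e-04]), 'force': array([-1.05906291, -0.033423  , -0.1141197 ]), 'torque': array([ 0.01771075,  0.01277307, -0.01699025]), 'gripper_force': 0.0, 'opening': 0.08566674893505183}
```

View pics/top0.png

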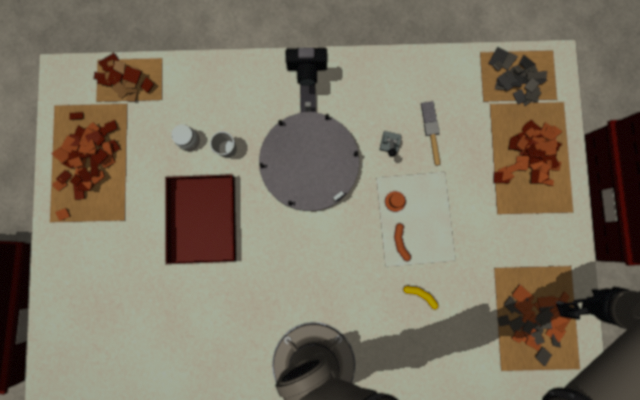

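View pics/scene0.png

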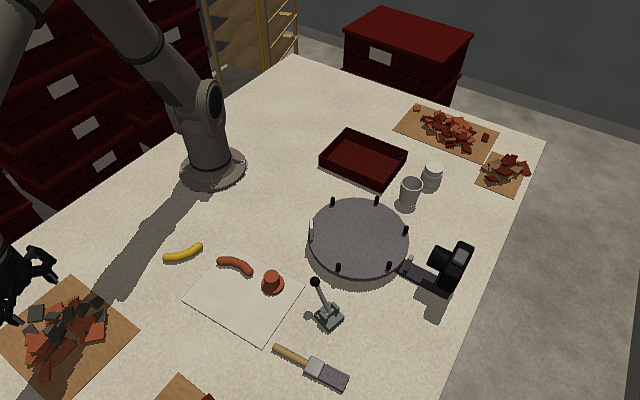

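The top view shows the foot at (395,201) and the orange handle at (402,241) on the board. The yellow look-alike lies off the board at (420,297). The scale is at (338,195), the lever ball at (396,152) and the camera at (307,60). The tray is at (201,219), with the jar at (185,138) and the cup at (223,145). The scene view shows the same things: foot at (272,281), handle at (235,266), decoy at (183,253), scale at (311,230).

```bash
cat > m1.py <<'E'
from h import *
D={}
for n in('top','scene'):
    z=np.load(n+'0.npz'); c=calibration(n); D[n]=(z['im'],z['d'],c,cloud(z['d'],c))
def comps(n,mask,zr,box,amin=30):
    P=D[n][3]; m=mask&(P[...,2]>zr[0])&(P[...,2]<zr[1])&(P[...,0]>box[0])&(P[...,0]<box[1])&(P[...,1]>box[2])&(P[...,1]<box[3])
    k,l,s,ce=cv2.connectedComponentsWithStats(m.astype(np.uint8))
    for i in range(1,k):
        if s[i,4]>=amin:
            q=P[l==i]; r=cv2.minAreaRect(q[:,:2].astype(np.float32)*1000)
            print(n,'px',ce[i].round(),'n',s[i,4],'mean',q.mean(0).round(3),'ztop',np.percentile(q[:,2],[50,95]).round(3),'rect',np.round(r[0]),np.round(r[1]),round(r[2]))
for n in D:
    im,d,c,P=D[n]; hsv=cv2.cvtColor(im,cv2.COLOR_BGR2HSV); H,S,V=cv2.split(hsv)
    print('origin px',cv2.projectPoints(np.zeros((1,3)),np.array(c['rvec']),np.array(c['tvec']),np.array([[c['fx'],0,c['cx']],[0,c['fy'],c['cy']],[0,0,1]]),None)[0].ravel())
    box=(0.1,.95,-.5,.5); a=np.ones(H.shape,bool)
    print('orange');comps(n,((H<16)&(S>110)&(V>70)),(0.006,.09),(0.1,.95,-.48,-.08))
    print('disc');comps(n,(S<70)&(V<140),(.042,.058),(.3,.95,-.25,.3),300)
    print('above');comps(n,a,(.06,.2),(.2,1,-.45,.5),8)
    print('tray');comps(n,(H<12)|(H>170),(.035,.06),(.1,.8,.12,.5),30)
    print('board');comps(n,a,(.004,.05),(.1,.8,-.5,-.15),500)
E
python3 m1.py
```

```text
origin px [313.1326908  364.58938502]
orange
top px [395. 201.] n 306 mean [ 0.472 -0.253  0.04 ] ztop [0.052 0.061] rect [ 473. -253.] [58. 51.] 25
top px [401. 242.] n 269 mean [ 0.35  -0.267  0.03 ] ztop [0.031 0.035] rect [ 350. -267.] [108.  30.] 11
disc
top px [309. 161.] n 7573 mean [ 0.598 -0.002  0.051] ztop [0.051 0.055] rect [599.  -2.] [297. 297.] 40
above
top px [307.  63.] n 1273 mean [ 0.857 -0.003  0.15 ] ztop [0.154 0.175] rect [856.  -3.] [119.  92.] 89
top px [307. 104.] n 28 mean [ 0.764 -0.002  0.071] ztop [0.072 0.075] rect [764.  -2.] [15. 11.] 89
top px [327. 116.] n 28 mean [ 0.725 -0.059  0.077] ztop [0.08  0.083] rect [726. -59.] [12. 14.] 22
top px [280. 122.] n 26 mean [0.711 0.079 0.078] ztop [0.079 0.086] rect [711.  79.] [12. 12.] 3
top px [182. 134.] n 370 mean [0.68  0.366 0.079] ztop [0.08  0.084] rect [681. 367.] [60. 59.] 60
top px [221. 142.] n 218 mean [0.655 0.252 0.078] ztop [0.082 0.088] rect [651. 248.] [69. 70.] 0
top px [392. 150.] n 94 mean [ 0.61  -0.238  0.115] ztop [0.125 0.133] rect [ 620. -239.] [23. 58.] 80
top px [356. 152.] n 25 m
[... 2137 characters left out ...]
.075] ztop [0.077 0.083] rect [ 613. -140.] [12. 11.] 37
scene px [318. 289.] n 188 mean [ 0.616 -0.242  0.105] ztop [0.109 0.132] rect [ 619. -239.] [22. 59.] 83
tray
scene px [363. 156.] n 749 mean [0.436 0.32  0.045] ztop [0.046 0.052] rect [434. 326.] [263. 206.] 1
scene px [380. 207.] n 201 mean [0.602 0.13  0.05 ] ztop [0.05  0.053] rect [602. 135.] [ 29. 151.] 89
board
scene px [243. 296.] n 6260 mean [ 0.428 -0.326  0.009] ztop [0.007 0.027] rect [ 420. -315.] [279. 220.] 3
scene px [329. 317.] n 510 mean [ 0.661 -0.256  0.027] ztop [0.023 0.049] rect [ 659. -245.] [70. 61.] 72
scene px [316. 369.] n 1167 mean [ 0.702 -0.38   0.018] ztop [0.019 0.022] rect [ 681. -380.] [201.  46.] 9
```

```bash
python3 - <<'E'
from h import *
t=np.load('top0.npz')['im'][100:310,240:460]; s=np.load('scene0.npz')['im'][180:340,160:460]
a=cv2.resize(t,None,fx=2.4,fy=2.4,interpolation=cv2.INTER_CUBIC)
cv2.imwrite('pics/crop1.png',cv2.convertScaleAbs(a,alpha=1.3))
E
```

```text
(no output)
```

View pics/crop1.png

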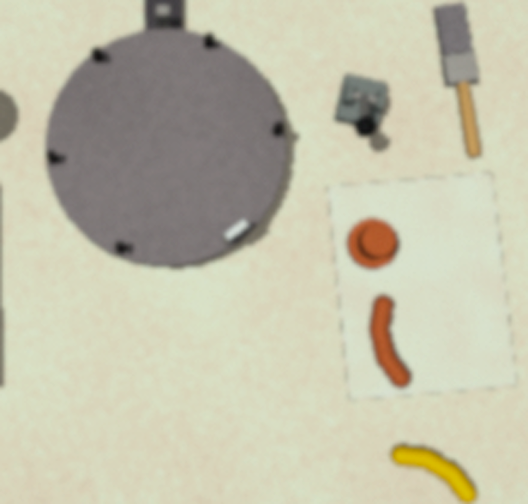

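Two sherds are present: the foot at (395,201) and the handle at (402,241). The handle on the board is orange, while the one at (420,297) is yellow and off the board, so that is the decoy, as the crop confirms. The two views agree on heights, with the foot top at about 57 mm, the handle top at about 32 mm and the disc at 50 mm.

```bash
cat >> h.py <<'E'
AX=np.array([.599,-.0025])
def down(phi): # tool y along world angle phi, tool pointing down
    a=(phi+np.pi/2)/2; return np.array([0,np.cos(a),np.sin(a),0])
def q7(p,phi):
    q=kin.inverse_kinematics(list(p),list(down(phi))); return 9 if q is None else abs(q[6])
def best(p,phi): return min([phi-np.pi,phi,phi+np.pi],key=lambda f:q7(p,f))
def go(x,y,z,phi): env.reach([x,y,z],list(down(phi)))
def line(x,y,z,v=.15,**k): return env.movel([x,y,z],velocity=v,**k)
def find(box,zr,names=('top','scene'),amin=60):
    out=[]
    for n in names:
        im,d,c=shot(n); P=cloud(d,c); H,S,V=cv2.split(cv2.cvtColor(im,cv2.COLOR_BGR2HSV))
        m=(H<16)&(S>110)&(V>85)&(P[...,2]>zr[0])&(P[...,2]<zr[1])&(P[...,0]>box[0])&(P[...,0]<box[1])&(P[...,1]>box[2])&(P[...,1]<box[3])
        k,l,s,ce=cv2.connectedComponentsWithStats(m.astype(np.uint8))
        for i in range(1,k):
            if s[i,4]>=amin:
                q=P[l==i]; w,e=np.linalg.eigh(np.cov(q[:,:2].T)); ax=e[:,1]*np.sign(e[0,1])
                r=cv2.minAreaRect(q[:,:2].astype(np.float32)*1000); t=np.median(q[q[:,2]>np.percentile(q[:,2],80)],0)
                out.append((n,ce[i].round(),int(s[i,4]),np.round(r[0])/1000,np.round(r[1]),'ang',round(float(np.degrees(np.arctan2(ax[1],ax[0])))),'top',t.round(3)))
    return out
BOARD=(.25,.58,-.45,-.17)
def pick(x,y,z,phi,op,f=30,zt=.22):
    phi=best((x,y,zt),phi); env.grip(op); go(x,y,zt,phi); line(x,y,z); env.grip(0.0,f_grip=f)
    s=env.get_state(); print('picked',s['opening'],s['gripper_force'],s['time']); line(x,y,zt); return env.get_state()['opening']
def place(x,y,z,phi,op,zt=.22):
    phi=best((x,y,zt),phi); go(x,y,zt,phi); line(x,y,z+.02); line(x,y,z,.04,stop_force=8); env.grip(op); line(x,y,zt)
E
cat >> m1.py <<'E'
print('---')
for n in D:
    P=D[n][3].reshape(-1,3)
    b=P[(abs(P[:,0]-.63)<.09)&(abs(P[:,1]+.24)<.06)]
    for lo,hi in((.02,.06),(.06,.08),(.08,.105),(.112,.14)):
        q=b[(b[:,2]>lo)&(b[:,2]<hi)]; print(n,lo,len(q),q.mean(0).round(3),cv2.minAreaRect(q[:,:2].astype(np.float32)*1000))
from h import find,BOARD
for o in find(BOARD,(.010,.09)): print(*o)
E
python3 m1.py | sed -n '/---/,$p'
python3 - <<'E'
from h import *
pick(.475,-.256,.097,0,.07)
a=np.radians(126); p=AX+.048*np.array([np.cos(a),np.sin(a)])
place(p[0],p[1],.097+.045,np.pi/2,.07)
for o in find(BOARD,(.010,.09)): print(*o)
print(env.get_state()['time'])
E
```

```text
---
top 0.02 262 [ 0.659 -0.25   0.031] ((657.2093505859375, -251.47743225097656), (55.85142135620117, 59.764610290527344), 75.6177749633789)
top 0.06 11 [ 0.642 -0.246  0.07 ] ((641.7362060546875, -245.92608642578125), (8.178805351257324, 12.109831809997559), 73.2595443725586)
top 0.08 14 [ 0.628 -0.241  0.09 ] ((627.5587768554688, -241.832275390625), (8.04065990447998, 13.02161979675293), 78.2726058959961)
top 0.112 68 [ 0.601 -0.236  0.127] ((602.123046875, -236.48829650878906), (23.08356285095215, 22.23771095275879), 80.45187377929688)
scene 0.02 464 [ 0.659 -0.254  0.032] ((656.23974609375, -250.6691436767578), (56.39452362060547, 60.031883239746094), 74.79239654541016)
scene 0.06 35 [ 0.638 -0.247  0.07 ] ((637.5681762695312, -245.99420166015625), (10.40152359008789, 20.75037956237793), 80.73209381103516)
scene 0.08 51 [ 0.624 -0.243  0.093] ((622.060546875, -242.01242065429688), (11.196442604064941, 26.8844051361084), 72.46153259277344)
scene 0.112 88 [ 0.604 -0.239  0.127] ((601.8884887695312, -236.79295349121094), (22.91860008239746, 23.5645751953125), 76.41007232666016)
top [395. 201.] 302 [ 0.473 -0.253] [57. 51.] ang 34 top [ 0.476 -0.257  0.059]
top [401. 242.] 270 [ 0.351 -0.267] [108.  30.] ang 11 top [ 0.344 -0.266  0.035]
scene [236. 263.] 269 [ 0.351 -0.268] [114.  35.] ang 11 top [ 0.35  -0.265  0.034]
scene [273. 279.] 248 [ 0.478 -0.261] [62. 50.] ang 26 top [ 0.472 -0.257  0.059]
picked 0.04091823843730644 29.88428771495819 3.65
scene [227. 259.] 105 [ 0.332 -0.269] [82. 19.] ang 35 top [ 0.324 -0.271  0.034]
8.0083
```

```bash
python3 - <<'E'
from h import *
go(.5,.35,.3,0)
for o in find(BOARD,(.010,.09))+find((.45,.75,-.15,.15),(.055,.12)): print(*o)
shot('top','top1.png'); print(env.get_state()['time'])
E
```

```text
top [401. 242.] 268 [ 0.35  -0.267] [109.  30.] ang 11 top [ 0.347 -0.266  0.035]
scene [236. 263.] 276 [ 0.351 -0.269] [112.  35.] ang 11 top [ 0.349 -0.266  0.033]
top [295. 169.] 316 [0.571 0.038] [60. 54.] ang 13 top [0.57  0.034 0.104]
scene [356. 213.] 139 [0.567 0.033] [50. 40.] ang 18 top [0.574 0.035 0.104]
9.9417
```

View pics/top1.png

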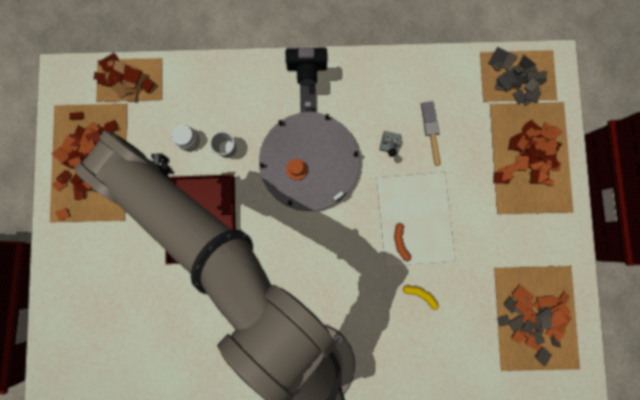

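The foot stands upright on the disc at (297,169). The handle lies undisturbed at (402,241).

```bash
python3 - <<'E'
from h import *
pick(.350,-.265,.082,np.radians(101),.06)
a=np.radians(-54); p=AX+.045*np.array([np.cos(a),np.sin(a)])
place(p[0],p[1],.082+.045,np.radians(126),.05)
print(env.get_state()['tcp_pos'],env.get_state()['time'])
# plan straddle of a peg: peg at scale+300 -> 156deg, to -60 (300)deg; then on to 480? check reachability
th0=np.radians(156)
for s in (-1,1):
  L=[]
  for k in range(0,13):
    t=th0+np.radians(12*k); q=kin.inverse_kinematics([AX[0]+.139*np.cos(t),AX[1]+.139*np.sin(t),.129],list(down(t+s*np.pi/2)))
    L.append(None if q is None else round(float(q[6]),2))
  print(s,L)
go(.45,.3,.3,0)
for o in find((.45,.75,-.15,.15),(.055,.12)): print(*o)
E
```

```text
picked 0.024813251653463538 29.085577726364136 13.95
[ 0.62486056 -0.03891522  0.21917607] 18.6583
-1 [0.47, 0.7, 0.94, 1.19, 1.43, 1.66, -2.74, -2.53, -2.48, -2.85, -2.69, -2.53, -2.38]
1 [-2.22, -1.99, -1.75, -1.5, -1.26, -1.02, -0.8, -0.58, -0.38, -0.2, -0.02, 0.15, 0.31]
top [323. 149.] 312 [ 0.627 -0.045] [112.  32.] ang 36 top [ 0.629 -0.042  0.079]
top [295. 169.] 314 [0.571 0.039] [61. 53.] ang 15 top [0.572 0.034 0.103]
scene [358. 212.] 114 [0.571 0.036] [39. 36.] ang 18 top [0.574 0.039 0.104]
scene [360. 245.] 270 [ 0.629 -0.045] [111.  34.] ang 36 top [ 0.629 -0.044  0.077]
```

```bash
cat >> h.py <<'E'
def arc(t0,t1,z=.130,op=.030,r=.139):
    """straddle the peg at angle t0 (deg), carry it to t1, centre it by closing, let go"""
    P=lambda t:[AX[0]+r*np.cos(t),AX[1]+r*np.sin(t)]
    a,b=np.radians(t0),np.radians(t1); n=max(1,int(np.ceil(abs(b-a)/np.radians(12.1))))
    env.grip(op); go(*P(a),.22,a+np.pi/2); print('down stopped:',line(*P(a),z,stop_force=10))
    for t in np.linspace(a,b,n+1)[1:]: env.movel(P(t)+[z],velocity=.12,rot=list(down(t+np.pi/2)))
    env.grip(0.,f_grip=20); env.dwell(.2); s=env.get_state(); print('clasp',s['opening'],s['force'].round(1),s['time'])
    env.grip(op); line(*P(b),.22)
def angles():
    """platter angle from pegs and scale in top and scene depth"""
    for n in('top','scene'):
        im,d,c=shot(n); P=cloud(d,c); r=np.hypot(P[...,0]-AX[0],P[...,1]-AX[1])
        m=(P[...,2]>.062)&(P[...,2]<.115)&(abs(r-.139)<.012); k,l,s,ce=cv2.connectedComponentsWithStats(m.astype(np.uint8))
        o=[]
        for i in range(1,k):
            if s[i,4]>=12:
                q=P[l==i]; g=np.array(cv2.minAreaRect(q[:,:2].astype(np.float32)*1000)[0])/1000-AX
                o.append((round(float(np.degrees(np.arctan2(g[1],g[0]))),1),round(float(q[:,2].max()),3)))
        print(n,o)
E
python3 - <<'E'
from h import *
arc(155.6,299.8)
go(.45,.3,.3,0)
angles()
for o in find((.45,.75,-.15,.15),(.055,.12)): print(*o)
shot('top','top2.png')
E
```

```text
down stopped: False
clasp 0.013433159024881187 [-0.6 -0.7 -0.6] 27.7417
top [(-0.4, 0.11), (59.4, 0.085), (-60.6, 0.083), (-120.3, 0.087), (119.5, 0.085), (178.9, 0.084)]
scene [(119.5, 0.083), (179.0, 0.084), (59.3, 0.082), (0.0, 0.109), (-120.3, 0.085), (-60.4, 0.083)]
top [290. 156.] 299 [0.609 0.052] [ 33. 111.] ang -20 top [0.606 0.046 0.078]
top [323. 161.] 336 [ 0.593 -0.046] [60. 59.] ang 43 top [ 0.593 -0.046  0.104]
scene [371. 221.] 222 [0.612 0.051] [ 32. 108.] ang -18 top [0.617 0.045 0.078]
scene [352. 236.] 182 [ 0.601 -0.048] [51. 49.] ang 1 top [ 0.594 -0.047  0.103]
```

View pics/top2.png

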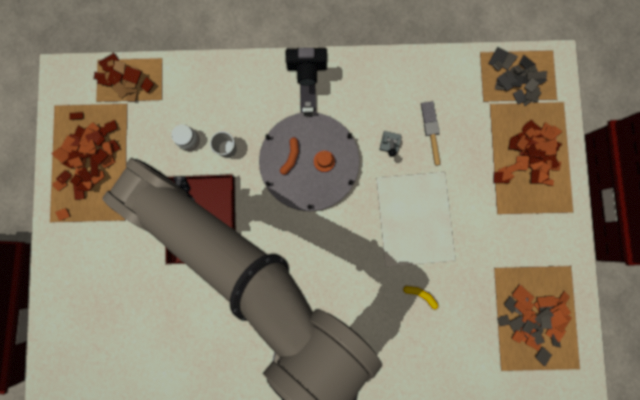

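The scale stands at the tab at (307,108) and both sherds are still inside the pegs. Now I work the lever.

```bash
cat >> h.py <<'E'
def lever():
    b=np.array([.602,-.2365]); u=np.array([.055,-.0145]); u/=np.hypot(*u); phi=np.arctan2(u[1],u[0]); z=.180
    p=b-.042*u; e=b+.06*u; phi=best((*p,.25),phi)
    env.grip(0.); go(*p,.26,phi); line(*p,z)
    print('stop',line(*e,z,.05,stop_force=8)); s=env.get_state(); print('travel past ball start',(s['tcp_pos'][:2]-b)@u+.0275,s['force'].round(1))
    env.dwell(.3); line(*p,z,.08); line(*p,.26); print(env.get_state()['time'])
E
python3 - <<'E'
from h import *
lever()
angles(); shot('scene','scene3.png')
for o in find((.45,.75,-.15,.15),(.055,.12)): print(*o)
E
```

```text
stop True
travel past ball start 0.0007889074991875543 [-1.4  1.1 -1. ]
35.8583
top [(-0.3, 0.108), (59.4, 0.084), (-60.5, 0.085), (-120.8, 0.083), (119.5, 0.088), (179.1, 0.085)]
scene [(119.3, 0.085), (178.2, 0.084), (60.0, 0.085), (0.2, 0.11), (-60.4, 0.083)]
top [290. 156.] 297 [0.609 0.051] [ 33. 113.] ang -19 top [0.617 0.044 0.078]
top [323. 161.] 333 [ 0.593 -0.045] [60. 58.] ang 46 top [ 0.593 -0.049  0.103]
scene [371. 221.] 231 [0.61 0.05] [ 33. 111.] ang -18 top [0.607 0.047 0.078]
scene [350. 237.] 216 [ 0.595 -0.05 ] [61. 51.] ang 13 top [ 0.596 -0.051  0.103]
```

```bash
python3 - <<'E'
s=open('h.py').read()
i=s.index("    print('stop',line(*e"); j=s.index("    env.dwell(.3); line(*p,z,.08)")
s=s[:i]+"""    for k in range(8):
        st=line(*e,z,.025,stop_force=8); s=env.get_state(); tr=(s['tcp_pos'][:2]-b)@u+.0275
        print('stop',st,'travel',round(tr,4),s['force'].round(1))
        if not st or (tr>.05 and -s['force'][:2]@u>6): break
"""+s[j:]
open('h.py','w').write(s)
E
python3 - <<'E'
from h import *
lever()
shot('scene','scene3.png'); angles()
E
```

```text
stop True travel 0.0002 [-1.1  0.7  1.9]
stop True travel 0.0003 [-0.5 -0.9 -0.5]
stop True travel 0.0006 [-1.2  0.7  0.2]
stop True travel 0.0008 [-1.  0. -0.]
stop True travel 0.0012 [-0.   0.2  0.2]
stop True travel 0.0014 [-0.1  0.5  0.1]
stop True travel 0.0017 [ 0.  -0.6 -0.1]
stop True travel 0.0019 [-1.   0.3 -0.5]
44.25
top [(-0.3, 0.111), (59.3, 0.084), (-60.8, 0.084), (-120.7, 0.086), (119.5, 0.084), (179.2, 0.086)]
scene [(119.3, 0.083), (59.6, 0.085), (0.1, 0.109), (-60.5, 0.083)]
```

```bash
python3 - <<'E'
s=open('h.py').read()
i=s.index("    for k in range(8):\n        st=line(*e"); j=s.index("    env.dwell(.3); line(*p,z,.08)")
s=s[:i]+"""    m=b+(.045-.0275)*u; line(*m,z,.04); print('mid',env.get_state()['force'].round(1)); env.dwell(.2)
    for k in range(4):
        st=line(*e,z,.03,stop_force=12); s=env.get_state(); tr=(s['tcp_pos'][:2]-b)@u+.0275
        print('stop',st,'travel',round(tr,4),s['force'].round(1))
        if not st or tr>.06: break
"""+s[j:]
open('h.py','w').write(s)
E
python3 - <<'E'
from h import *
lever()
shot('scene','scene3.png'); angles()
E
```

```text
mid [-3.8  1.6  2.8]
stop True travel 0.0666 [-4.1  0.5  4.2]
50.3833
top [(-0.3, 0.112), (59.4, 0.086), (-60.1, 0.085), (-120.5, 0.085), (119.6, 0.087), (178.9, 0.083)]
scene [(119.4, 0.084), (178.4, 0.08), (59.8, 0.082), (-0.1, 0.109), (-60.4, 0.083)]
```

The lever went its full 66 mm of travel to the stop. Next is the half turn, in two pushes.

```bash
python3 - <<'E'
from h import *
im,d,c=shot('scene'); P=cloud(d,c).reshape(-1,3); q=P[(abs(P[:,0]-.63)<.09)&(abs(P[:,1]+.24)<.06)&(P[:,2]>.112)&(P[:,2]<.14)]; print('ball',q.mean(0) if len(q) else None)
arc(179.3,299.6)
arc(239.6,300.1)
go(.45,.3,.3,0)
angles()
for o in find((.45,.75,-.15,.15),(.055,.12)): print(*o)
im,d,c=shot('top','top4.png')
for n in('top','scene'):
    im,d,c=shot(n); P=cloud(d,c).reshape(-1,3); q=P[(abs(P[:,0]-.63)<.09)&(abs(P[:,1]+.24)<.06)&(P[:,2]>.112)&(P[:,2]<.14)]; print('ball',q.mean(0) if len(q) else None)
E
```

```text
ball [ 0.60370175 -0.23880135  0.12679918]
down stopped: False
clasp 0.012899361495009079 [-0.3 -0.9  1.1] 57.5667
down stopped: False
clasp 0.013180770545083662 [-0.7  0.4  1.6] 62.9083
top [(-0.3, 0.085), (-60.0, 0.084), (60.1, 0.083), (-120.1, 0.088), (120.0, 0.083), (179.7, 0.11)]
scene [(119.6, 0.083), (179.4, 0.107), (59.8, 0.083), (-120.2, 0.082), (0.0, 0.082), (-60.0, 0.083)]
top [299. 144.] 308 [0.645 0.024] [56. 59.] ang 50 top [0.647 0.02  0.104]
top [326. 166.] 309 [ 0.577 -0.051] [ 34. 113.] ang -41 top [ 0.572 -0.043  0.079]
scene [376. 227.] 158 [0.64  0.019] [48. 45.] ang 26 top [0.642 0.02  0.103]
scene [344. 240.] 257 [ 0.578 -0.052] [ 32. 112.] ang -41 top [ 0.58  -0.048  0.077]
ball [ 0.60101838 -0.23555424  0.12771881]
ball [ 0.60348704 -0.23863265  0.12646178]
```

View pics/top4.png

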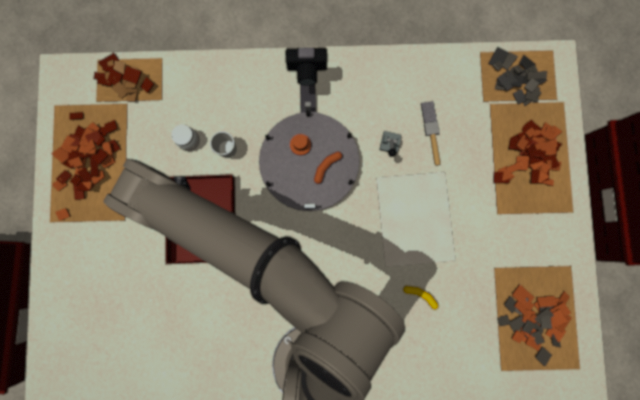

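The tail peg is at the tab at (307,113) and the scale is on the near side at (309,207). The sherds slid a little but are still inside the ring. Second release, then I relocate the sherds for picking.

```bash
python3 - <<'E'
from h import *
lever()
angles()
im,d,c=shot('scene'); P=cloud(d,c).reshape(-1,3); q=P[(abs(P[:,0]-.63)<.09)&(abs(P[:,1]+.24)<.06)&(P[:,2]>.112)&(P[:,2]<.14)]; print('ball',q.mean(0) if len(q) else None)
for o in find((.45,.75,-.15,.15),(.055,.12)): print(*o)
E
```

```text
mid [-3.9  1.6  3. ]
stop True travel 0.0666 [-4.6  1.6  4.5]
73.9417
top [(-0.3, 0.084), (-60.0, 0.084), (59.9, 0.09), (-120.2, 0.085), (120.1, 0.086), (179.5, 0.111)]
scene [(120.0, 0.083), (176.0, 0.108), (60.1, 0.084), (0.0, 0.083), (-60.1, 0.083)]
ball [ 0.60355599 -0.2387596   0.12644915]
top [299. 144.] 306 [0.646 0.024] [56. 61.] ang 55 top [0.647 0.021 0.103]
top [326. 166.] 309 [ 0.578 -0.051] [ 34. 112.] ang -41 top [ 0.581 -0.048  0.079]
scene [376. 227.] 160 [0.641 0.022] [51. 45.] ang 25 top [0.641 0.023 0.103]
scene [344. 240.] 271 [ 0.579 -0.053] [ 33. 112.] ang -41 top [ 0.587 -0.049  0.077]
```

```bash
python3 - <<'E'
from h import *
pick(.646,.022,.097+.044,np.pi/2,.07)
place(.505,.325,.097,np.pi/2,.07)
go(.45,.42,.3,0)
for o in find((.45,.75,-.15,.15),(.055,.12))+find((.28,.6,.2,.45),(.012,.09)): print(*o)
E
```

```text
picked 0.04100157567910955 30.726651549339294 77.0
top [326. 166.] 313 [ 0.577 -0.051] [ 35. 112.] ang -41 top [ 0.581 -0.046  0.078]
scene [344. 240.] 255 [ 0.579 -0.053] [ 32. 112.] ang -41 top [ 0.587 -0.053  0.078]
top [202. 191.] 88 [0.517 0.32 ] [42. 28.] ang 28 top [0.508 0.319 0.059]
```

```bash
python3 - <<'E'
from h import *
pick(.580,-.049,.082+.044,np.radians(49),.06)
place(.40,.325,.082,0,.05)
go(.55,-.35,.35,0)
for o in find((.45,.75,-.15,.15),(.055,.12))+find((.28,.6,.2,.45),(.012,.09)): print(*o)
angles(); a=shot('top')[0]; b=shot('scene')[0]
cv2.imwrite('pics/end.png',np.hstack([cv2.resize(a[100:300,130:390],None,fx=1.5,fy=1.5),cv2.resize(b[100:300,270:530],None,fx=1.5,fy=1.5)]))
print(env.get_state()['time'])
E
```

```text
picked 0.024740372681194195 29.42605823278427 86.425
top [200. 196.] 268 [0.504 0.327] [62. 55.] ang -11 top [0.504 0.324 0.059]
top [200. 232.] 319 [0.396 0.328] [ 35. 119.] ang -90 top [0.398 0.328 0.033]
scene [353. 155.] 142 [0.397 0.325] [ 32. 109.] ang 89 top [0.398 0.313 0.033]
scene [381. 160.] 74 [0.505 0.323] [36. 38.] ang 17 top [0.506 0.322 0.06 ]
top [(-0.3, 0.084), (-60.0, 0.085), (60.0, 0.086), (-120.4, 0.085), (120.1, 0.084), (179.5, 0.111)]
scene [(119.4, 0.084), (179.7, 0.11), (59.5, 0.085), (-120.0, 0.083), (0.2, 0.084), (-60.2, 0.083)]
94.5167
```

View pics/end.png

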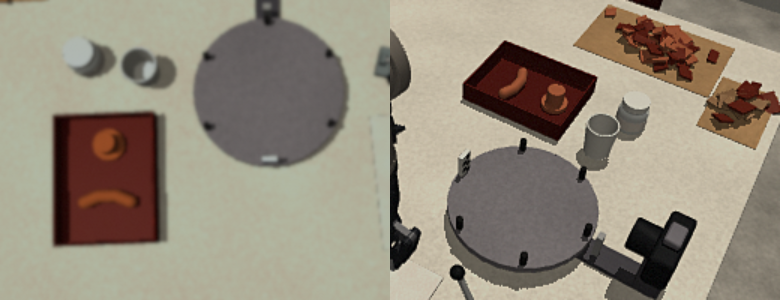

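Both sherds lie flat on the tray floor, the foot at (108,144) and the handle at (108,200) in the left half of the picture. The cup and jar have not moved and the robot is clear of everything.

```bash
python3 -c "
from h import *
print(job.job_done())"
```

```text
the job is handed in; nothing more can be done
None
```

The job is done and handed in at about 95 s: I photographed the foot and handle, the only two sherds present, from both sides with the lever swung to its stop each time, and both now lie side by side on the tray floor; two earlier tries at the lever only touched the ball.

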